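# Zero the polariser ring, then set it to the red mark

### The arm

A 6-joint arm with a two-finger parallel gripper is mounted at the origin on the work surface. World frame = base frame: x ahead of the robot, y to its left, z up, the work surface at z = 0. Lengths are in m, angles in rad, forces in N, time in s.
With the tool pointing down it reaches from about 0.275 to 0.75 m from the base axis. Payload 10.2 kg.
Tool frame: the origin (TCP) lies at the very end of the fingers, on their centre line; the grasp point (between the pads) lies 19 mm behind it; z points along the fingers, y is the line along which they close (so a half turn about z gives the same grasp; the last joint's range is limited). The gripper opens to 88 mm and grips with 3 to 60 N. Pads are 18 mm wide; open, the fingers measure 123 mm over their backs; the gripper's body (75 mm by 187 mm) begins 45 mm behind the grasp point.
Start: joints at [-1.443, 0.313, 1.498, -0, 1.331, -0.223], TCP at [0.18, -0.493, 0.239] pointing down, gripper open.
Joint ranges: [-2.94, 2.94], [-0.97, 2.17], [0.19, 2.56], [-1.23, 4.37], [0.02, 3.11], [-2.88, 2.88]. Speed limits (rad/s): [2.39, 2.39, 3.01, 3.14, 3.14, 3.14].

### API

Orientations are given as a rotation vector (axis times angle).
In Python, from station import manip, get_image gives the robot as it stands.
- The arm moves only by the tool step_arm, never from a script. Its argument "plan" is one flat list of numbers, 4 for each row, row after row: the shift along the world's x, y, z in m, then the turn about the world's z in rad. A call has 1 to 20 rows; each row shifts and turns the commanded pose from where the row before left it; what a row does not reach is not made up. A row lasts 1/8 s, in which the tool goes at most 62.5 mm and 10.7 degrees, less where a joint would pass 70% of its speed; a pose out of reach is approached as far as the arm can. A call with a gripper value outside its range is refused whole. "claw" is the finger opening in m, from 0 to 0.0881, set as the call begins (left out, the last holds). The fingers move at their own pace and stop on an object; "squeeze" is the grip in N (left out, the last holds). Time passes only in rows, so rows that do not move let the fingers close. It gives the time, the measured TCP pose, the force, the opening and the grip force at its end, in the units of the state.
- manip.get_obs(): the state, without advancing time (a new reading comes with each control period).
- get_image(name): name is "scene" or "top"; returns a dict with "image" (480x640x3 uint8, red, green, blue), "range_z" (480x640 float32, m along the optical axis (not along the pixel's ray), 0 where there is no reading), "K" (3x3 intrinsics, pixels), "rvec" (rotation vector, rad) and "tvec" (3), from world to camera coordinates, as OpenCV has them. Camera axes: x right, y down, z forward; pixel columns grow to the right and rows downward; lengths in m; the calibration is good to about 2 mm. A picture is of the moment at which its call begins.
- manip.finish_job(): hands the job in; it is judged then, once.
The state is a dict: "time": time; "joint_pos": joint angles; "qd": joint speeds; "joint_efforts": joint torques, N m; "ee_pos": TCP position; "orientation": TCP orientation; "wrist_force": force on the tool from outside, world axes, zero at the start; "wrist_torque": the same for the moment, N m; "opening": finger opening in m; "gripper_force": force on a finger pad.
Only numpy, scipy, OpenCV 4.12 (cv2) and the standard library are available. Lean on these libraries where they do the work, as an engineer would, in place of code of your own. Each camera call takes 0.05 s, during which the arm holds its last target. There are 200 camera calls.

### The job

Set the polariser on the grain inspection stage: with the fingertips push the teal lever tab around until the lever rests against the brass zero stop, then push it back around until its pointer stands on the red scale mark, and take the hand away. Only push the tab sideways, never pinch it or press down on it, and leave the dish, the jar and the blue box where they stand.

Things in the scene. Friction and masses are not known exactly. Their poses are not given: they have to be found in the camera images.
- stage: Fixed white drum, radius 145 mm, flat top 50 mm above the table; low box (46 mm high, 210 mm wide, teal panel) on its far side, reaching 225 mm from the axis along the stage's +x. Origin: on the drum's vertical axis (the ring's turning axis), at table height. The scale, black ticks 10 degrees apart, is an arc on the drum's -x side, centred on the stage's own -x axis.
- zero_stop (a point): Top centre of the brass zero stop, a fixed pin 12 mm across, rising from the drum's top (50 mm) to 66 mm above the table, about 78 mm from the drum's axis, at the clockwise end of the scale seen from above (the stage's +y side). The lever bar rests against it at ring angle 0.
- ring (a joint): Angle of the black ring (radius 70 mm, top 66 mm above the table) and its lever about the drum's axis. 0: lever against the zero stop (hard limit), pointing 0.95 rad from the stage's -x axis towards its +y; grows anticlockwise seen from above, hard limit at 1.9. Steady friction (about 2.5 N at the tab), no spring: it stays where it is left.
- tab (a point): Centre (82 mm above the table) of the teal upright tab on the dark lever, 92 mm from the drum's axis: 20 mm long along the lever, 8 mm thick along the arc (two 4 mm halves, ring_c0 on the stop's side, ring_c1 away from it), 64 to 100 mm above the table. The bar below is 10 mm wide. Above 70 mm only the tab stands on the stage: fingertips pass over all else. Turns with the ring.
- pointer (a point): Tip of the lever's pointer (4 mm wide, white line on top), 114 mm from the drum's axis, in line with the tab and the axis. Turns with the ring.
- red_mark (a point): Middle of the inner edge of the red scale mark, 114 mm from the drum's axis: a flat red plate on the drum's top, 12 mm wide along the arc and 20 mm long radially, somewhere along the scale; it cannot be moved by hand. The pointer stands on it when the pointer's tip is over this point.
- dish: Aluminium moisture dish with lid and little knob, 58 mm across, 36 mm high, loose on the table beside the stage. Origin: centre of its underside. Bystander.
- jar: Amber sample jar with white cap, 54 mm across, 85 mm high, loose on the table beside the stage. Origin: centre of its underside. Bystander.
- sieve_box: Closed blue plastic box, 60 x 45 x 30 mm, loose on the table beside the stage. Origin: centre of its underside. Bystander.

How it is judged:
On the way, in this order (a step that is already met when the one before it is completed fails the run):
1. the lever is pushed home against the brass zero stop (value of joint ring below 0.04 rad), for 0.1 s.
2. the lever is pushed back until its pointer stands on the red mark (horizontal distance between pointer and red_mark below 0.007 m and velocity of joint ring between -0.03 and 0.03 rad/s), for 0.2 s.
At the end, for the whole second after the job is handed in: The pointer's tip is within 7 mm of the middle of the red mark's inner edge (so on the mark), the ring is at rest, and the dish, jar and blue box stand upright within 15 mm of where they began (horizontal distance between pointer and red_mark below 0.007 m and velocity of joint ring between -0.02 and 0.02 rad/s and distance of each of dish, jar, sieve_box from where it was at the start of the episode below 0.015 m and angle between each of dish, jar, sieve_box's own z axis and vertical below 0.2 rad); the robot touches nothing.
It fails at once if the tab is pinched from both sides or pressed down on (over 2 N on both of its halves at once) (contact force between the fingers and ring_c0 above 2 N and contact force between the fingers and ring_c1 above 2 N).
It fails at once if the dish, the jar or the blue box is shifted, lifted or tipped (15 mm, 0.2 rad) (distance of any of dish, jar, sieve_box from where it was at the start of the episode above 0.015 m or angle between any of dish, jar, sieve_box's own z axis and vertical above 0.2 rad).
It also fails if it takes over 58 s, if anything falls off the work surface, if the arm or the gripper's body presses on something with over 40 N, if the wrist force passes 120 N, or if a joint passes its speed limit or range.

## Working session

There is one attempt and no reset: what is moved stays moved. The work goes in short steps, Python scripts to look and compute and a tool call to move; the robot and the scene stay as the last step left them, time stands still between calls to the robot, and variables do not carry over. Pictures are saved under pics/ and viewed, at most 10 in all, crops included, and the job is handed in when it is done.

Besides the shell and the picture viewer there is one more tool, called after "Request:" by a JSON object that holds its "api" and its "payload", one argument or row to a line. step_arm: Moves the arm, as the interface text tells. Its arguments: {"type":"object","properties":{"plan":{"type":"array","items":{"type":"number"}},"claw":{"type":"number"},"squeeze":{"type":"number"}},"required":["plan"]}

```bash
mkdir -p pics; cat > h.py <<'E'
import numpy as np,cv2
from station import manip,get_image
def shot(n,f=None):
    d=get_image(n)
    if f: cv2.imwrite('pics/'+f,cv2.cvtColor(d['image'],cv2.COLOR_RGB2BGR))
    return d
def ray(d,u,v,z):
    R=cv2.Rodrigues(np.array(d['rvec'],float))[0];t=np.array(d['tvec'],float).ravel()
    c=-R.T@t; r=R.T@np.linalg.inv(d['K'])@np.array([u,v,1.])
    return c+r*(z-c[2])/r[2]
E
python3 - <<'E'
from h import *
for n in('top','scene'):
    d=shot(n,n+'0.png'); np.savez(n+'0.npz',**d)
    R=cv2.Rodrigues(np.array(d['rvec'],float))[0];print(n,-R.T@np.array(d['tvec']).ravel())
print(manip.get_obs())
E
```

```text
top [0.53566133 0.06712233 1.02632645]
scene [1.23199115 0.05564003 0.76013603]
{'time': 0.1, 'joint_pos': array([-1.44342586e+00,  3.13389845e-01,  1.49836452e+00, -3.03507197e-05,
        1.33100334e+00, -2.23436142e-01]), 'qd': array([-0.00142328, -0.00150858, -0.00187342,  0.00013209, -0.00102254,
       -0.00160012]), 'joint_efforts': array([ 2.15948014e-03, -4.02811289e+01, -2.52641326e+01,  6.95198961e-02,
        3.42651608e-02, -6.47343495e-05]), 'ee_pos': array([ 0.18035346, -0.49280945,  0.23821917]), 'orientation': array([-3.09223958e+00, -5.48032326e-01, -4.16030332e-05]), 'wrist_force': array([ 0.89265389,  0.1676176 , -0.50319256]), 'wrist_torque': array([ 0.00659204, -0.02003628,  0.00149806]), 'gripper_force': 0.0, 'opening': 0.08821545488514568}
```

View pics/top0.png

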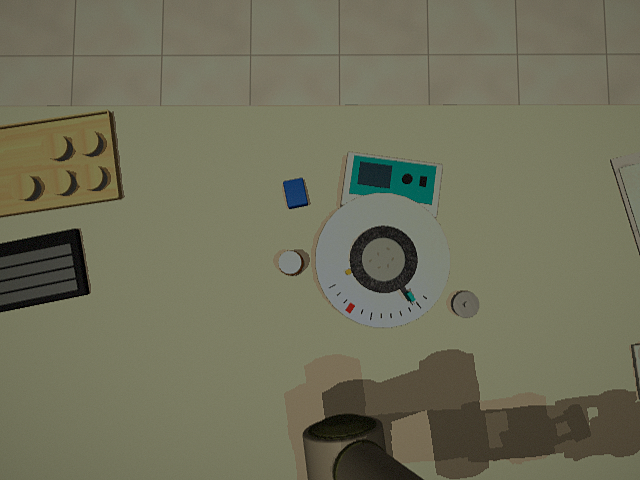

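View pics/scene0.png

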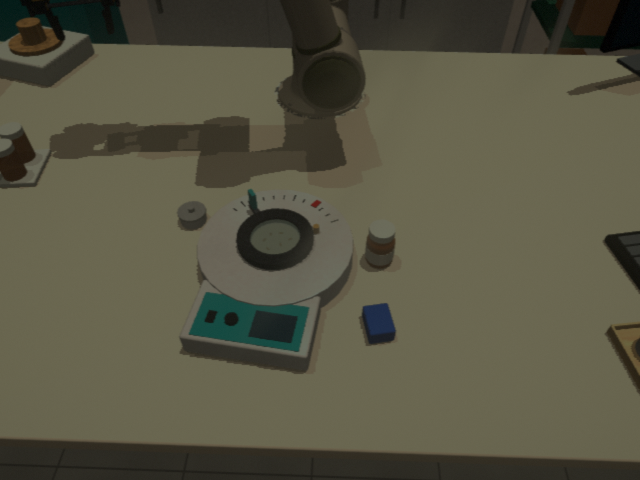

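The top view shows the drum at (383,260), the tab at about (410,297), the red mark at (350,308) and the brass stop at (348,272). The dish is at (465,304), the jar at (290,262) and the box at (295,193). The scene view agrees with this.

```bash
cat >> h.py <<'E'
def blob(d,lo,hi,box):
    hsv=cv2.cvtColor(d['image'],cv2.COLOR_RGB2HSV); m=cv2.inRange(hsv,lo,hi)
    k=np.zeros_like(m);x0,y0,x1,y1=box;k[y0:y1,x0:x1]=m[y0:y1,x0:x1]
    n,l,s,c=cv2.connectedComponentsWithStats(k)
    i=1+np.argmax(s[1:,4]); return c[i],s[i],l==i
E
python3 - <<'E'
from h import *
d=dict(np.load('top0.npz'));im=d['image']
hsv=cv2.cvtColor(im,cv2.COLOR_RGB2HSV)
for p in [(383,260),(330,250),(410,297),(350,308),(348,272),(365,240),(465,304),(300,300)]:print(p,hsv[p[1],p[0]])
# drum: depth-based top plane
R=cv2.Rodrigues(d['rvec'])[0];t=d['tvec'].ravel()
v,u=np.mgrid[0:480,0:640];zc=d['range_z']
P=(np.stack([(u-d['K'][0,2])/d['K'][0,0]*zc,(v-d['K'][1,2])/d['K'][1,1]*zc,zc],-1)-t)@R
m=((P[...,2]>.035)&(P[...,2]<.11)&(zc>0)).astype(np.uint8)
m[:, :312]=0;m[:,452:]=0;m[:150]=0;m[332:]=0
c=max(cv2.findContours(m,0,cv2.CHAIN_APPROX_NONE)[0],key=cv2.contourArea)[:,0]
W=np.array([ray(d,a,b,.05)[:2] for a,b in c if b>235])
A=np.c_[2*W,np.ones(len(W))];s=np.linalg.lstsq(A,(W**2).sum(1),rcond=None)[0]
print('drum',s[:2],np.sqrt(s[2]+s[0]**2+s[1]**2))
# ring black circle at .066
m2=(cv2.inRange(hsv,(0,0,0),(180,255,75)));m2[:220]=0;m2[300:]=0;m2[:,:340]=0;m2[:,425:]=0
c=max(cv2.findContours(m2,0,2)[0],key=cv2.contourArea);(a,b),r=cv2.minEnclosingCircle(c);print('ringpx',a,b,r,ray(d,a,b,.066))
for n,lo,hi,z in(('red',(0,150,80),(8,255,255),.051),('red2',(170,150,80),(180,255,255),.051),('brass',(10,110,100),(28,255,255),.066),('teal',(80,120,40),(95,255,255),.1)):
    try:
        cc,s,mm=blob(d,lo,hi,(322,225,440,325));print(n,cc,s,ray(d,*cc,z)); 
        if n=='teal': print(P[mm])
    except Exception as e:print(n,e)
big=cv2.resize(im[225:325,320:460],None,fx=5,fy=5,interpolation=cv2.INTER_CUBIC);cv2.imwrite('pics/c0.png',big[...,::-1])
E
```

```text
(383, 260) [ 30  30 103]
(330, 250) [ 65  12 129]
(410, 297) [ 87 229 118]
(350, 308) [  2 211 128]
(348, 272) [ 23 193 127]
(365, 240) [ 0 20 39]
(465, 304) [ 21  31 115]
(300, 300) [ 30  54 127]
drum [ 0.59053414 -0.05734417] 0.14293786322242663
ringpx 386.15826416015625 265.8848876953125 40.804988861083984 [ 0.57524996 -0.06360112  0.066     ]
red [349.75510204 307.63265306] [346 303   9  10  49] [0.48785531 0.01215551 0.051     ]
red2 attempt to get argmax of an empty sequence
brass [348.04166667 271.5       ] [346 269   5   6  24] [0.56358626 0.01617125 0.066     ]
teal [410.61363636 296.20454545] [407 292   8  10  44] [ 0.51294724 -0.10732304  0.1       ]
[[ 0.52138235 -0.10186198  0.10190263]
 [ 0.52138697 -0.10379118  0.10230299]
 [ 0.52133298 -0.10642854  0.09890964]
 [ 0.51932862 -0.10044447  0.09849086]
 [ 0.51932537 -0.10247233  0.09839489]
 [ 0.51934237 -0.10428783  0.09944934]
 [ 0.51931068 -0.10661624  0.0977379 ]
 [ 0.51938481 -0.1078145   0.10203674]
 [ 0.51732036 -0.1004718   0.0981705 ]
 [ 0.51733655 -0.10231849  0.09906792]
 [ 0.51736566 -0.10404028  0.10061968]
 
[... 586 characters left out ...]
 0.51133671 -0.10822989  0.09916918]
 [ 0.51136888 -0.10999168  0.1004531 ]
 [ 0.51125349 -0.11283587  0.09611323]
 [ 0.50939509 -0.10583167  0.10109142]
 [ 0.50933458 -0.10822756  0.09901326]
 [ 0.50933486 -0.11022294  0.09907609]
 [ 0.50933272 -0.11223454  0.09905356]
 [ 0.50949386 -0.11312143  0.10478176]
 [ 0.50716219 -0.1072689   0.09323346]
 [ 0.50742599 -0.1076463   0.10191952]
 [ 0.50733182 -0.11022731  0.09888517]
 [ 0.50741457 -0.11170126  0.10164314]
 [ 0.50742558 -0.11362257  0.10205227]
 [ 0.50521034 -0.10891663  0.09503142]
 [ 0.50544167 -0.10957069  0.10215143]
 [ 0.50530839 -0.11234992  0.09812086]
 [ 0.50375907 -0.12361259  0.05078984]
 [ 0.50337635 -0.10995596  0.09996845]]
```

View pics/c0.png

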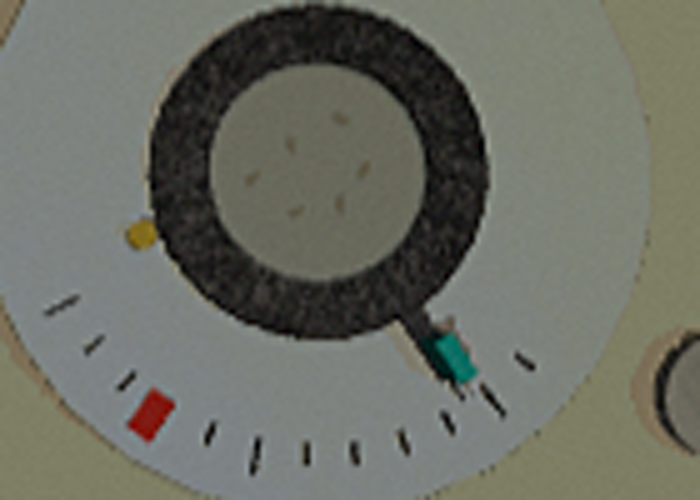

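The crop shows the lever at about ring angle 1.65, the brass stop at the left and the red mark three to four ticks from it. I'll close the fingers and push with their flat side, moving first to a point above the tab's anticlockwise side.

Request:
{"api": "step_arm", "payload": {
  "plan": [0.022,0.022,0,0.112,0.022,0.022,0,0.112,0.022,0.022,0,0.112,0.022,0.022,0,0.112,0.022,0.022,0,0.112,0.022,0.022,0,0.112,0.022,0.022,0,0.112,0.022,0.022,0,0.112,0.022,0.022,0,0.112,0.022,0.022,0,0.112,0.022,0.022,0,0.112,0.022,0.022,0,0.112,0.022,0.022,0,0.112,0.022,0.022,0,0.112,0.022,0.022,0,0.112,0.022,0.022,0,0.112,0,0.004,0,0,0,0,0,0],
  "claw": 0,
  "squeeze": 5
}}

```text
time: 2.35
ee_pos: [0.5319, -0.1372, 0.2385]
orientation: [-1.506, -2.756, 0.0]
wrist_force: [-0.7, -1.0, -0.5]
opening: 0.0003
gripper_force: 0.0
```

Request:
{"api": "step_arm", "payload": {
  "plan": [0,0,-0.03,0,0,0,-0.03,0,0,0,-0.03,0,0,0,-0.03,0,0,0,-0.02,0,0,0,-0.01,0,0,0,-0.0085,0,0,0,0,0]
}}

```text
time: 3.35
ee_pos: [0.5323, -0.1372, 0.0802]
orientation: [-1.505, -2.757, 0.0]
wrist_force: [0.9, 0.2, 0.0]
opening: 0.0004
gripper_force: 0.0
```

```bash
cat >> h.py <<'E'
C=np.array([.5905,-.0573])
def tool(A,off):  # tool centre for lever azimuth A deg, tangential offset
    a=np.radians(A); return C+.092*np.array([np.cos(a),np.sin(a)])+off*np.array([-np.sin(a),np.cos(a)])
def arc(A0,A1,off,n):
    p=np.array([tool(a,off) for a in np.linspace(A0,A1,n+1)]); return np.round(np.diff(p,axis=0),4),np.radians(A1-A0)/n
E
python3 - <<'E'
from h import *
print(manip.get_obs()['ee_pos'],manip.get_obs()['joint_pos'],tool(212.8,.013))
D,w=arc(212.8,124,.013,37);print(w);print(D.tolist());print(tool(124,.013))
d=shot('scene','s1.png');cv2.imwrite('pics/s1c.png',cv2.resize(d['image'][100:320,140:440],None,fx=2.6,fy=2.6)[...,::-1])
E
```

```text
[ 0.53226916 -0.13724831  0.08019944] [-4.65523372e-01  5.39790258e-01  1.60863200e+00 -6.10373815e-05
  9.93379751e-01 -1.03694191e+00] [ 0.52021008 -0.11806452]
-0.04188790204786391
[[-0.0025, 0.003], [-0.0024, 0.0031], [-0.0022, 0.0032], [-0.0021, 0.0033], [-0.0019, 0.0034], [-0.0018, 0.0034], [-0.0017, 0.0035], [-0.0015, 0.0036], [-0.0014, 0.0036], [-0.0012, 0.0037], [-0.001, 0.0037], [-0.0009, 0.0038], [-0.0007, 0.0038], [-0.0006, 0.0038], [-0.0004, 0.0039], [-0.0002, 0.0039], [-0.0001, 0.0039], [0.0001, 0.0039], [0.0002, 0.0039], [0.0004, 0.0039], [0.0006, 0.0039], [0.0007, 0.0038], [0.0009, 0.0038], [0.001, 0.0037], [0.0012, 0.0037], [0.0014, 0.0036], [0.0015, 0.0036], [0.0017, 0.0035], [0.0018, 0.0035], [0.0019, 0.0034], [0.0021, 0.0033], [0.0022, 0.0032], [0.0024, 0.0031], [0.0025, 0.003], [0.0026, 0.0029], [0.0027, 0.0028], [0.0028, 0.0027]]
[0.52827676 0.01170195]
```

View pics/s1c.png

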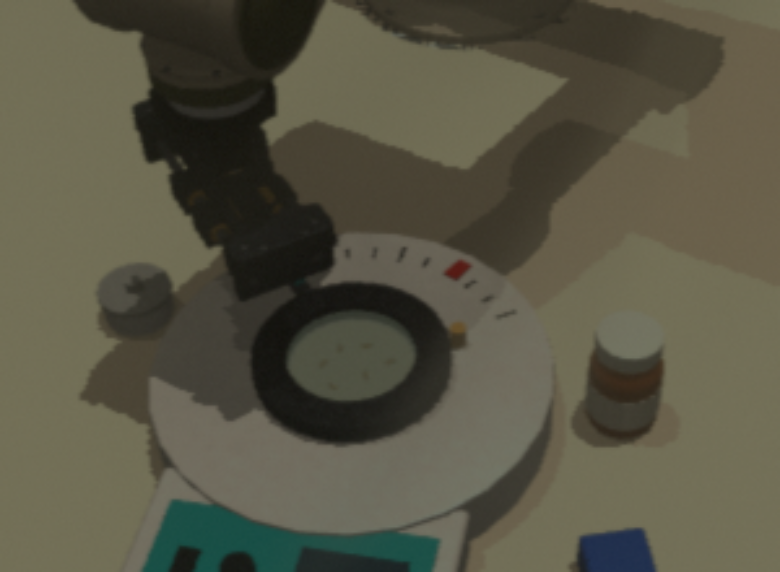

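The gripper is beside the tab at about (300,285) in the crop, on its anticlockwise side and clear of the dish. Next I move into contact and start along the arc.

Request:
{"api": "step_arm", "payload": {
  "plan": [-0.004,0.0064,0,0,-0.004,0.0064,0,0,-0.004,0.0064,0,0,-0.0025,0.003,0,-0.042,-0.0024,0.0031,0,-0.042,-0.0022,0.0032,0,-0.042,-0.0021,0.0033,0,-0.042,-0.0019,0.0034,0,-0.042,-0.0018,0.0034,0,-0.042,-0.0017,0.0035,0,-0.042,-0.0015,0.0036,0,-0.042,-0.0014,0.0036,0,-0.042,-0.0012,0.0037,0,-0.042,-0.001,0.0037,0,-0.042,-0.0009,0.0038,0,-0.042,-0.0007,0.0038,0,-0.042,-0.0006,0.0038,0,-0.042,-0.0004,0.0039,0,-0.042,-0.0002,0.0039,0,-0.042,-0.0001,0.0039,0,-0.042]
}}

```text
time: 5.9
ee_pos: [0.4974, -0.0572, 0.0804]
orientation: [2.374, 2.057, -0.001]
wrist_force: [-0.7, -2.5, 1.6]
opening: 0.0003
gripper_force: 1.5
```

Request:
{"api": "step_arm", "payload": {
  "plan": [0.0001,0.0039,0,-0.042,0.0002,0.0039,0,-0.042,0.0004,0.0039,0,-0.042,0.0006,0.0039,0,-0.042,0.0007,0.0038,0,-0.042,0.0009,0.0038,0,-0.042,0.001,0.0037,0,-0.042,0.0012,0.0037,0,-0.042,0.0014,0.0036,0,-0.042,0.0015,0.0036,0,-0.042,0.0017,0.0035,0,-0.042,0.0018,0.0035,0,-0.042,0.0019,0.0034,0,-0.042,0.0021,0.0033,0,-0.042,0.0022,0.0032,0,-0.042,0.0024,0.0031,0,-0.042,0.0025,0.003,0,-0.042,0.0026,0.0029,0,-0.042,0.0027,0.0028,0,-0.042,0.0028,0.0027,0,-0.042]
}}

```text
time: 8.4
ee_pos: [0.528, 0.0122, 0.0804]
orientation: [3.007, 0.91, -0.001]
wrist_force: [-1.4, -2.1, 2.1]
opening: 0.0005
gripper_force: 1.4
```

```bash
python3 - <<'E'
from h import *
o=manip.get_obs();print(o['ee_pos'],o['wrist_force'],o['joint_pos'][5])
D,w=arc(124,112,.013,8);print(w);print(D.tolist())
d=shot('top');cv2.imwrite('pics/t2c.png',cv2.resize(d['image'][225:325,320:460],None,fx=5,fy=5)[...,::-1])
E
```

```text
[0.52804179 0.01217264 0.08040249] [-1.38523827 -2.10120625  2.08143281] 0.7847615768238494
-0.026179938779914945
[[0.0018, 0.0016], [0.0019, 0.0016], [0.0019, 0.0015], [0.0019, 0.0015], [0.002, 0.0014], [0.002, 0.0014], [0.0021, 0.0013], [0.0021, 0.0012]]
```

View pics/t2c.png

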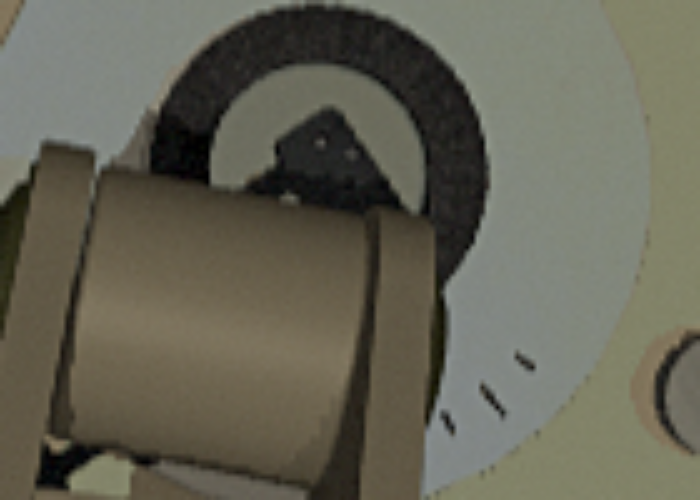

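The arm hides the tab in this view, but the lever has left its old place and the force is steady at about 2.5 N. I push on gently to the stop.

Request:
{"api": "step_arm", "payload": {
  "plan": [0.0018,0.0016,0,-0.026,0.0019,0.0016,0,-0.026,0.0019,0.0015,0,-0.026,0.001,0.0007,0,-0.013,0,0,0,0]
}}

```text
time: 9.07
ee_pos: [0.5348, 0.0174, 0.0801]
orientation: [-3.045, -0.773, 0.002]
wrist_force: [-5.8, -1.2, 3.4]
opening: 0.0006
gripper_force: 2.2
```

Request:
{"api": "step_arm", "payload": {
  "plan": [0.001,0.0007,0,-0.013,0,0,0,0]
}}

```text
time: 9.32
ee_pos: [0.5349, 0.0177, 0.0801]
orientation: [-3.05, -0.754, 0.006]
wrist_force: [-9.8, -5.2, 5.8]
opening: 0.0006
gripper_force: 5.7
```

The force rises to about 11 N while the position no longer changes, so the lever is against the stop. I back off, go over the tab and come down on its other side.

Request:
{"api": "step_arm", "payload": {
  "plan": [-0.006,-0.003,0,0,-0.01,-0.0055,0,0,-0.01,-0.0055,0,0,0,0,0.02,0,0,0,0.02,0,0,0,0.02,0,0.016,0.00875,0,0,0.016,0.00875,0,0,0.016,0.00875,0,0,0.016,0.00875,0,0,0,0,0,0,0,0,-0.02,0,0,0,-0.02,0,0,0,-0.02,0,0,0,0,0]
}}

```text
time: 11.2
ee_pos: [0.5727, 0.0387, 0.0792]
orientation: [-3.049, -0.753, 0.004]
wrist_force: [0.3, 0.3, -0.2]
opening: 0.0006
gripper_force: 0.0
```

```bash
python3 - <<'E'
from h import *
o=manip.get_obs();print(o['ee_pos'],o['wrist_force'],o['orientation'],tool(118.3,-.03),tool(118.3,-.013))
D,w=arc(118.3,145.9,-.013,14);print(w);print(D.tolist(),tool(145.9,-.013))
d=shot('scene');cv2.imwrite('pics/s3c.png',cv2.resize(d['image'][100:320,140:440],None,fx=2.6,fy=2.6)[...,::-1])
E
```

```text
[0.57274765 0.03867971 0.07923256] [ 0.30987975  0.26897876 -0.22954057] [-3.0488931  -0.75323677  0.00424242] [0.57329821 0.03792656] [0.55833009 0.02986706]
0.034407919539316795
[[-0.003, -0.0012], [-0.0029, -0.0013], [-0.0029, -0.0014], [-0.0028, -0.0015], [-0.0028, -0.0016], [-0.0027, -0.0017], [-0.0027, -0.0017], [-0.0026, -0.0018], [-0.0026, -0.0019], [-0.0025, -0.002], [-0.0024, -0.0021], [-0.0023, -0.0022], [-0.0023, -0.0023], [-0.0022, -0.0023]] [0.52160676 0.00504357]
```

View pics/s3c.png

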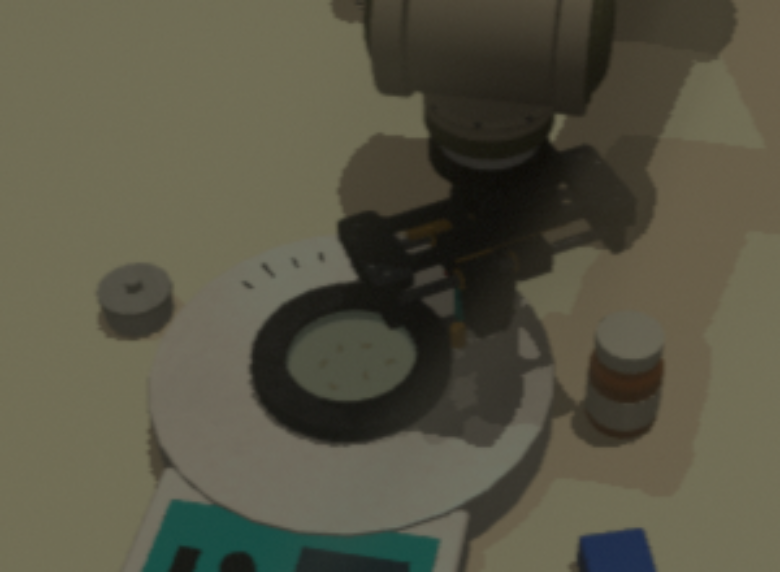

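The tab at about (458,305) stands right at the brass pin, and the fingers are on its other side. Now I push back towards the mark, aiming slightly short.

Request:
{"api": "step_arm", "payload": {
  "plan": [-0.005,-0.003,0,0,-0.005,-0.003,0,0,-0.0044,-0.0028,0,0,-0.003,-0.0012,0,0.0344,-0.0029,-0.0013,0,0.0344,-0.0029,-0.0014,0,0.0344,-0.0028,-0.0015,0,0.0344,-0.0028,-0.0016,0,0.0344,-0.0027,-0.0017,0,0.0344,-0.0027,-0.0017,0,0.0344,-0.0026,-0.0018,0,0.0344,-0.0026,-0.0019,0,0.0344,-0.0025,-0.002,0,0.0344,-0.0024,-0.0021,0,0.0344,-0.0023,-0.0022,0,0.0344,-0.0023,-0.0023,0,0.0344,-0.0011,-0.0012,0,0.0172,0,0,0,0,0,0,0,0]
}}

```text
time: 13.62
ee_pos: [0.5241, 0.0063, 0.0802]
orientation: [2.794, 1.436, -0.0]
wrist_force: [-0.1, 1.2, 0.1]
opening: 0.0006
gripper_force: 0.7
```

Request:
{"api": "step_arm", "payload": {
  "plan": [0.0055,0.008,0,0,0.0055,0.008,0,0,0.0055,0.008,0,0,0,0,0.03,0,0,0,0.03,0,0,0,0.03,0,0,0,0.03,0,0,0.04,0,0,0,0.04,0,0,0,0.04,0,0,-0.02,0.04,0,0,-0.02,0.04,0,0,-0.02,0.04,0,0,-0.02,0.03,0,0,-0.02,0.02,0,0,0,0,0,0,0,0,0,0]
}}

```text
time: 15.75
ee_pos: [0.4411, 0.3201, 0.2002]
orientation: [2.794, 1.435, 0.0]
wrist_force: [-0.1, 0.1, 0.6]
opening: 0.0
gripper_force: 0.0
```

```bash
python3 - <<'E'
from h import *
d=shot('top');np.savez('top4.npz',**d)
for n,lo,hi,z in(('red',(0,150,60),(8,255,255),.051),('teal',(80,120,40),(95,255,255),.1)):
    try:
        cc,s,mm=blob(d,lo,hi,(322,225,440,325));p=ray(d,*cc,z)[:2]-C;print(n,cc,s,p,np.hypot(*p),np.degrees(np.arctan2(p[1],p[0])))
    except Exception as e:print(n,e)
cv2.imwrite('pics/t4c.png',cv2.resize(d['image'][180:330,265:465],None,fx=4,fy=4,interpolation=cv2.INTER_CUBIC)[...,::-1])
E
```

```text
red [349.78 307.54] [346 303   9  10  50] [-0.10245062  0.06940193] 0.12374472297803572 145.88556712594388
teal [359.63636364 295.31818182] [356 291   8  10  44] [-0.07570437  0.05224712] 0.09198322463176188 145.388633576224
```

View pics/t4c.png

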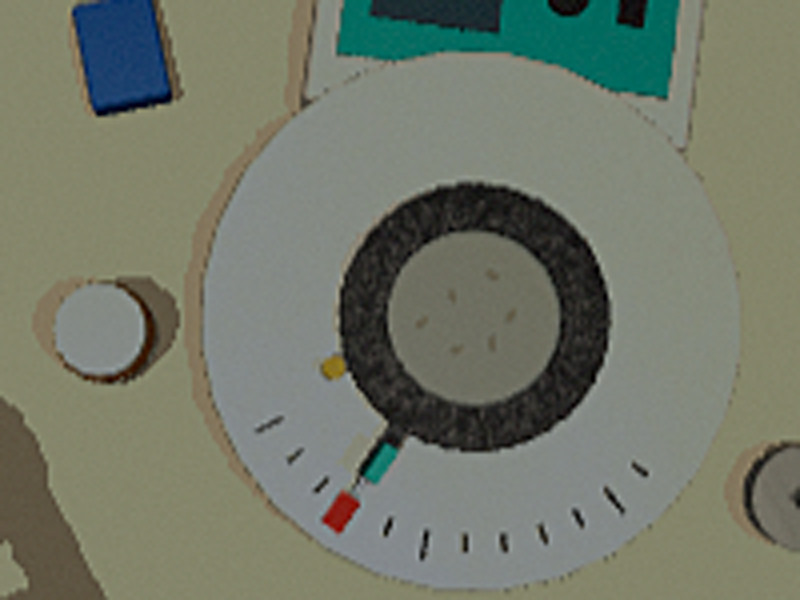

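The lever at (380,463) points straight at the red mark at (341,512), within about 0.5° by measurement. The dish, jar and box have not moved and the arm is clear, so I hand the job in.

```bash
python3 -c "
from station import manip
print(manip.finish_job())"
```

```text
the job is handed in; nothing more can be done
None
```

I pushed the lever home against the zero stop and then back to the red mark, where its tab measures within about 0.5° of the mark's middle; I withdrew the arm and handed in the job, but no verdict came back.

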